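Turn over the photo backing plate onto the easel pins

TASK

For the next photograph, lift the notched grey backing plate off its rest, turn it over so that the face with the two rails, now underneath, comes out on top, and seat it fully home on the pinned easel: leaning against the easel's slope, lower edge down on the ledge, its notches over the two locating pins. Let go of it there, and leave the spare plate without notches where it is.

Things in the scene. Friction and masses are not known exactly. Their poses are not given: they have to be found in the camera images.
- plate: In mm: grey plate, 140 wide (x), 130 tall (y), 12 thick, 0.3 kg; lower edge has 2 through notches 26 wide, 24 deep at x -40 and +18. Two rails 8 wide, 6 high at the side edges of one face (+z), other face flat. Origin: mid lower edge, mid-thickness. Starts on a pinless rest on the left, top leaning 30 deg to robot's right, rails underneath; rest backs its lowest 60: grip across the top's middle.
- easel: In mm: fixed aluminium stand with 2 steel pins, on a dark foot 150 x 110; leans back 30 deg, faces -y. Origin under the seat at table level, z up, x along the ledge (130 long, square to the slope). Pins 10 thick, 18 long, up the slope from the ledge at x -40 and +18: they fit the notches (8 play each way) only with plate x along easel x. Backing slab 100 wide, 60 up the slope.
- seat (a point): In mm: point on top of the easel's ledge, 34 above the table, where the plate's origin comes when home; axes as the easel's (z vertical). A seated plate's y runs along (0, sin30, cos30), its upper outward face looks along (0, -cos30, sin30) in these axes, its under face lies on the backing slab, 6 from this point.
- spare: In mm: spare plate, a bystander: same grey, 105 wide, 130 tall, 12 thick, straight lower edge, no notches, no rails. Leans the same way on a second rest next to the notched plate's, nearer to or farther from the robot. Origin: mid lower edge, mid-thickness; y up the plate, z out of its under face. Leave alone.

How it is judged (in metres and radians):
At the end, for the whole second after the job is handed in: The notched plate is at rest on the easel, railed face up and outward (0.85 to 1.25 rad from vertical), upper edge uppermost (y within 0.72 rad of vertical), middle of its lower edge within 14 mm of the seat, in line with the ledge within 0.17 rad. The spare is within 30 mm of its start (distance between plate and seat below 0.014 m and angle between plate's own z axis and vertical between 0.85 and 1.25 rad and angle between plate's own y axis and vertical below 0.72 rad and angle between the x axis of plate and the x axis of seat, either way round below 0.17 rad and linear speed of plate below 0.02 m/s and angular speed of plate below 0.1 rad/s and distance of spare from where it was at the start of the episode below 0.03 m); the robot touches nothing.
It fails at once if the spare plate is moved more than 30 mm (distance of spare from where it was at the start of the episode above 0.03 m).
It also fails if it takes over 38 s, if anything falls off the work surface, if the arm or the gripper's body presses on something with over 40 N, if the wrist force passes 120 N, or if a joint passes its speed limit or range.

ROBOT

A 6-joint arm with a two-finger parallel gripper is mounted at the origin on the work surface. World frame = base frame: x ahead of the robot, y to its left, z up, the work surface at z = 0. Lengths are in mm, angles in rad, forces in N, time in s.
With the tool pointing down it reaches from about 325 to 875 mm from the base axis. Payload 4.4 kg.
Tool frame: the origin (TCP) lies on the centre line of the jaws, within the pads' length; the fingertips stand ahead of it and the grasp point (between the pads) lies 6 mm ahead of it (ctrl.tcp_to_tips is the z of the fingertips in the tool frame, in mm); z points along the fingers, y is the line along which they close (so a half turn about z gives the same grasp; the last joint's range is limited). The gripper opens to 85 mm and grips with 20 to 120 N. Pads are 22 mm wide; open, the fingers measure 114 mm over their backs; the gripper's body (76 mm by 85 mm) begins 54 mm behind the grasp point. The pads swing forward as they close: fully open they stand 13 mm farther back than shut.
Start: joints at [-1.262, 0.207, 1.542, -0, 1.393, -0.15], TCP at [254.64, -515.544, 256.282] pointing down, gripper open.
Joint ranges: [-2.73, 2.73], [-0.86, 2.22], [0.23, 2.46], [-1.11, 4.25], [0.08, 2.63], [-2.82, 2.82]. Speed limits (rad/s): [2.79, 2.79, 3.14, 3.14, 3.14, 3.14].

INTERFACE

Orientations are given as a 3x3 rotation matrix whose columns are the frame's x, y, z axes.
In Python, from plant import ctrl, sensors, optics gives the robot as it stands. Calls block until the motion is done:
- ctrl.move_ptp(position, orientation): joint-space move of the TCP to a pose.
- ctrl.move_l(position, rot=None, vel=150, threshold=None): straight line of the TCP; rot=None keeps the orientation; vel is the mean speed in mm/s. With threshold (N) it stops when the force on the tool has changed by that much, and returns True; else False.
- ctrl.set_joints(angles): joint-space move.
- ctrl.gripper_to(opening, force=None): finger opening in mm; force is the grip in N (None keeps the last); returns when the fingers have stopped.
- ctrl.hold(seconds).
- ctrl.solve_ik(position, orientation): joint angles nearest the present ones, or None.
- sensors.read_state(): the state.
- optics.grab_frame(name): name is "scene" or "top" or "wrist"; returns (picture, depth): 420x560x3 uint8, red, green, blue; 420x560 float32, mm along the optical axis (not along the pixel's ray), 0 where there is no reading.
- optics.camera_params(name): a dict with "mtx" (3x3 intrinsics, pixels), "R" (3x3) and "t" (3): a world point X has camera coordinates R X + t; the wrist camera has in their place "T_tool_cam" (4x4, takes a point from camera to tool coordinates, whose origin is the TCP and whose axes are the flange's). Camera axes: x right, y down, z forward; pixel columns grow to the right and rows downward; lengths in mm; the calibration is good to about 2 mm. The wrist camera is an equidistant fisheye: a pixel r from the principal point sees the ray r / f radians off the axis. A picture is of the moment at which its call begins: read the wrist's pose just before it. camera_params takes no time and is no camera call.
A pose or a line that the arm cannot do raises ctrl.MotionError and nothing moves.
- ctrl.finish_job(): hands the job in; it is judged then, once.
The state is a dict: "t": time; "q": joint angles; "qvel": joint speeds; "tau": joint torques, N m; "eef_pos": TCP position; "eef_rot": TCP orientation; "force": force on the tool from outside, world axes, zero at the start; "wrist_torque": the same for the moment, N m; "grip_width": finger opening in mm; "grasp_force": force on a finger pad.
Only numpy, scipy, OpenCV 4.12 (cv2) and the standard library are available. Lean on these libraries where they do the work, as an engineer would, in place of code of your own. Each camera call takes 0.05 s, during which the arm holds its last target. There are 200 camera calls.

## Working session

There is one attempt and no reset: what is moved stays moved. The work goes in short steps, each a Python script; the robot and the scene stay as the last script left them, time stands still between calls to the robot, and variables do not carry over. Pictures are saved under pics/ and viewed, at most 10 in all, crops included, and the job is handed in when it is done.

```bash
ls; mkdir -p pics
python3 - <<'E'
from plant import ctrl,sensors,optics
import cv2,numpy as np
for n in("scene","top"):
    p,d=optics.grab_frame(n); cv2.imwrite(f"pics/{n}0.png",p[:,:,::-1]); np.save(f"{n}_d.npy",d);np.save(f"{n}_p.npy",p)
    print(n,optics.camera_params(n),(d>0).mean())
print(optics.camera_params("wrist"),ctrl.tcp_to_tips,sensors.read_state()["t"])
E
```

```text
pics
scene {'mtx': array([[424.73201617,   0.        , 277.61995243],
       [  0.        , 424.73201617, 201.99326125],
       [  0.        ,   0.        ,   1.        ]]), 'R': array([[ 0.11284516,  0.9936062 , -0.00356339],
       [ 0.78792413, -0.09166933, -0.60891075],
       [-0.60534414,  0.06590495, -0.79323074]]), 't': array([ -55.97136288, -389.84420164, 1124.58584761])} 0.9958035714285715
top {'mtx': array([[391.21110919,   0.        , 280.50835656],
       [  0.        , 391.21110919, 207.99978719],
       [  0.        ,   0.        ,   1.        ]]), 'R': array([[ 0.02532259, -0.99943182,  0.0222442 ],
       [-0.98904532, -0.02828393, -0.14487711],
       [ 0.14542395, -0.01833186, -0.98919958]]), 't': array([-28.94371943, 542.90321456, 709.74440011])} 0.9961054421768708
{'mtx': array([[325.1922621 ,   0.        , 277.46396325],
       [  0.        , 325.1922621 , 209.86910619],
       [  0.        ,   0.        ,   1.        ]]), 'T_tool_cam': array([[ 8.51489533e-05, -9.49770632e-01, -3.12946863e-01,
         8.03924686e+01],
       [ 9.99999989e-01,  1.18964781e-04, -8.89617565e-05,
        -1.27301262e+00],
       [ 1.21722919e-04, -3.12946852e-01,  9.49770632e-01,
        -1.17395028e+02],
       [ 0.00000000e+00,  0.00000000e+00,  0.00000000e+00,
         1.00000000e+00]])} 25.0 0.1
```

View pics/scene0.png

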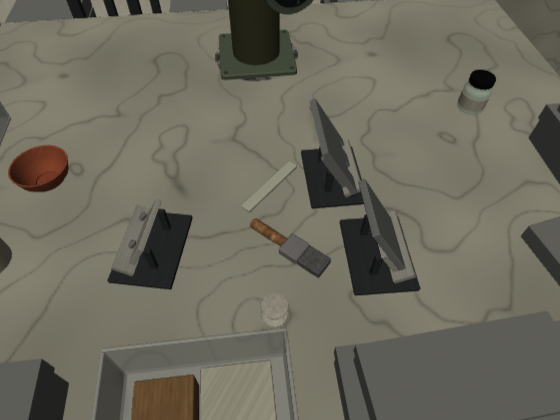

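View pics/top0.png

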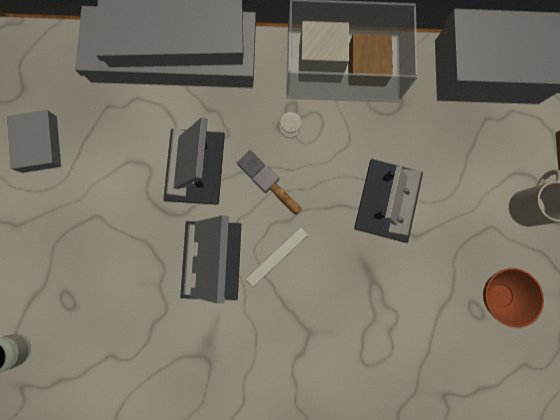

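The near plate (top view about (208,258), ~140 mm wide) is the notched one, and the far plate (190,155) is the narrower spare. The easel is at (390,200) and faces robot-right. Next I'll measure from both depth views.

```bash
cat > h.py <<'E'
import numpy as np,cv2
from plant import ctrl,sensors,optics
def cloud(n,d):
    c=optics.camera_params(n);h,w=d.shape;u,v=np.meshgrid(np.arange(w),np.arange(h));K=c["mtx"]
    X=np.stack([(u-K[0,2])/K[0,0]*d,(v-K[1,2])/K[1,1]*d,d],-1)
    return (X-c["t"])@c["R"]   # world
def fit(P,it=300,tol=2.5,nz=None):
    rng=np.random.default_rng(0);best=None;bn=0
    for _ in range(it):
        a=P[rng.choice(len(P),3,False)];n=np.cross(a[1]-a[0],a[2]-a[0]);L=np.linalg.norm(n)
        if L<50: continue
        n/=L
        if nz and not nz(n*np.sign(n[2])):continue
        m=abs((P-a[0])@n)<tol
        if m.sum()>bn: bn=m.sum();best=m
    for _ in range(3):
        Q=P[best];c=Q.mean(0);n=np.linalg.svd(Q-c,full_matrices=False)[2][2];n*=np.sign(n[2]);best=abs((P-c)@n)<tol
    return c,n,best
def report(name,P,nz):
    c,n,m=fit(P,nz=nz);Q=P[m]
    x=np.cross([0,0,1],n);x/=np.linalg.norm(x);y=np.cross(n,x)
    s,t=(Q-c)@x,(Q-c)@y
    box=cv2.minAreaRect(np.c_[s,t].astype(np.float32))
    print(name,len(Q),"n",n.round(3),"tilt",np.degrees(np.arccos(n[2])).round(1),"x",x.round(3),"\n  s",np.percentile(s,[0,1,99,100]).round(1),"t",np.percentile(t,[0,1,99,100]).round(1),"rect",[np.round(b,1) for b in box],
      "\n  rectcentre",(c+x*box[0][0]+y*box[0][1]).round(1),"zrange",Q[:,2].min().round(1),Q[:,2].max().round(1))
    return c,n,x,y,Q
E
python3 - <<'E'
from h import *
R={"top":{"plate":(180,210,242,304),"spare":(164,115,226,206),"easel":(354,156,424,244)},
"scene":{"plate":(300,95,368,208),"spare":(340,180,418,294),"easel":(108,198,194,290)}}
for cam in R:
    d=np.load(cam+"_d.npy");X=cloud(cam,d)
    for k,(a,b,c,e) in R[cam].items():
        P=X[b:e,a:c].reshape(-1,3);P=P[(P[:,2]>32)&(P[:,2]<180)]
        s=-1 if k=="easel" else 1
        try: report(cam+" "+k,P,lambda n:.2<n[2]<.8 and s*n[1]>.5)
        except Exception as ex: print(cam,k,len(P),ex)
p=sensors.read_state();img,d=optics.grab_frame("wrist");np.save("w_d.npy",d);cv2.imwrite("pics/w0.png",img[:,:,::-1])
a=cv2.imread("pics/scene0.png")[190:300,100:200];b=cv2.imread("pics/top0.png")[150:250,345:435];c=cv2.imread("pics/top0.png")[110:310,150:250]
z=[cv2.resize(i,(260,260*i.shape[0]//i.shape[1]))for i in(a,b,c)]
o=np.zeros((560,800,3),np.uint8)
for i,k in enumerate(z): o[:k.shape[0],i*265:i*265+260]=k
cv2.imwrite("pics/crop.png",o)
E
```

```text
top plate 2327 n [0.008 0.864 0.504] tilt 59.7 x [-1.     0.009  0.   ] 
  s [-70.8 -69.3  68.   69.5] t [-77.6 -74.3  58.2  59.3] rect [array([-0.7, -9.2]), array([140.1, 136.8]), np.float64(0.1)] 
  rectcentre [444.5 117.3  91.7] zrange 33.3 150.9
top spare 1417 n [0.029 0.862 0.507] tilt 59.6 x [-0.999  0.033  0.   ] 
  s [-67.4 -57.8  51.7  61.7] t [-71.8 -70.5  62.2  63.5] rect [array([-2.5, -4. ]), array([135.1, 129.1]), np.float64(89.7)] 
  rectcentre [630.  160.4  92.6] zrange 34.2 150.9
top easel 557 n [-0.193 -0.825  0.532] tilt 57.9 x [ 0.974 -0.228  0.   ] 
  s [-59.7 -49.1  50.6  64.7] t [-35.6 -34.7  26.7  28.8] rect [array([ 2.5, -3.3]), array([124.4,  64.3]), np.float64(0.1)] 
  rectcentre [ 572.7 -237.1   58.2] zrange 32.1 86.0
scene plate 1171 n [0.011 0.862 0.507] tilt 59.5 x [-1.     0.013  0.   ] 
  s [-63.  -62.2  76.7  79.9] t [-78.8 -72.2  60.4  61.2] rect [array([ 8.5, -8.9]), array([140. , 142.9]), np.float64(89.9)] 
  rectcentre [445.  116.5  91.2] zrange 32.1 151.8
scene spare 1177 n [0.035 0.86  0.51 ] tilt 59.3 x [-0.999  0.04   0.   ] 
  s [-59.  -55.7  61.4  71.8] t [-73.7 -69.1  63.8  64.6] rect [array([ 4.6, -3.3]), array([130.7, 137.4]), np.float64(1.6)] 
  rectcentre [632.9 159.2  92.9] zrange 32.1 151.4
scene easel 505 n [-0.126 -0.707  0.696] tilt 45.9 x [ 0.984 -0.176  0.   ] 
  s [-71.5 -67.1  58.   59.4] t [-37.4 -32.7  34.8  36. ] rect [array([-4.1,  1.5]), array([ 70.7, 131. ]), np.float64(86.7)] 
  rectcentre [ 571.7 -242.4   59.4] zrange 32.7 84.9
```

View pics/crop.png

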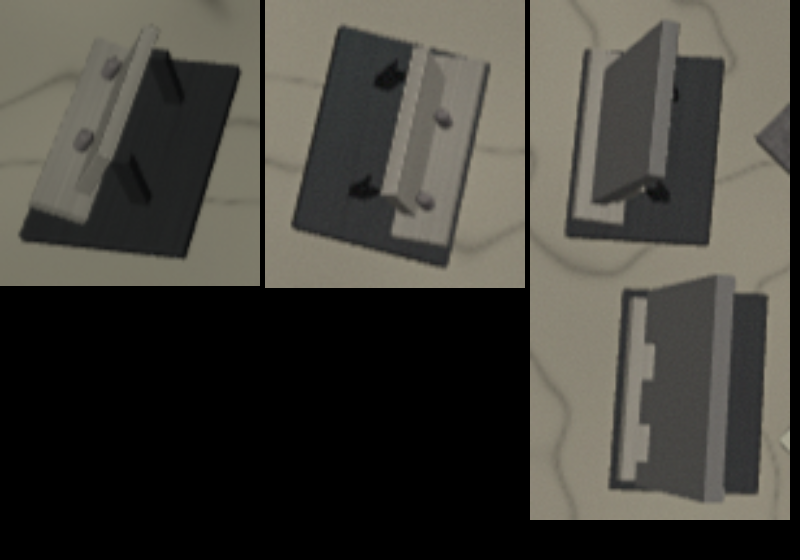

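View pics/w0.png

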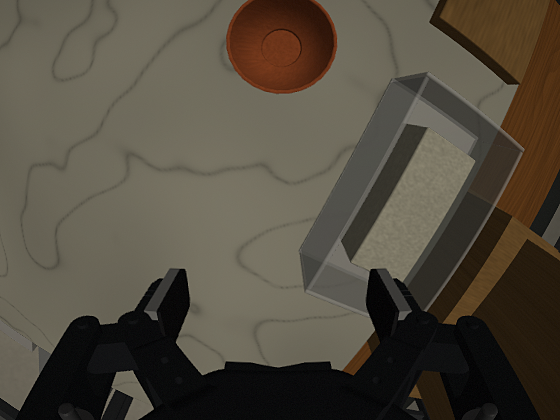

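The crop shows the two notches on the near plate (x −40 at the robot side, so plate x = world +x). The easel's pins and ledge are on its right-hand side. The start wrist view shows no easel. The plate pose is good from both views, so next comes a close wrist look at the easel, plus a reachability check.

```bash
cat >> h.py <<'E'
def Rt(z,y):
    z=np.array(z,float);z/=np.linalg.norm(z);y=np.array(y,float);y-=z*(y@z);y/=np.linalg.norm(y);return np.c_[np.cross(y,z),y,z]
def wcloud(st,d):
    c=optics.camera_params("wrist");K=c["mtx"];h,w=d.shape;u,v=np.meshgrid(np.arange(w),np.arange(h))
    a,b=(u-K[0,2])/K[0,0],(v-K[1,2])/K[1,1];r=np.hypot(a,b)+1e-9;s=np.tan(np.minimum(r,1.5))/r
    X=np.stack([a*s*d,b*s*d,d],-1);T=c["T_tool_cam"]
    return (X@T[:3,:3].T+T[:3,3])@np.array(st["eef_rot"]).T+np.array(st["eef_pos"])
px=np.array([1,-.010,0]);px/=np.linalg.norm(px)
pn=np.array([.0095,.863,.505]);pn/=np.linalg.norm(pn)   # upper face normal = -plate z
py=np.cross(-pn,px);py/=np.linalg.norm(py)
topmid=np.array([444.5,82,151.3])-6*pn
G=17.
tcpg=topmid-py*(G-6)
E
python3 - <<'E'
from h import *
print("py",py,"tcpg",tcpg)
c,s=np.cos(-.2),np.sin(-.2)
ey=np.array([-s*.5,c*.5,.866]);ez=np.array([s*.866,-c*.866,.5])
seat=np.array([565,-262,34]);pl=seat+ey*(130-G+6)
for sg in(1,-1):
    for nm,p,R in(("pick",tcpg,Rt(-py,-sg*pn)),("lift",tcpg+[0,-30,120],Rt(-py,-sg*pn)),("place",pl,Rt(-ey,sg*ez)),("preplace",pl+60*ey,Rt(-ey,sg*ez))):
        q=ctrl.solve_ik(p,R);print(sg,nm,None if q is None else np.round(q,2),R[:,0].round(2))
V=Rt([0,0,-1],[-1,0,0]);p=[560,-310,240]
q=ctrl.solve_ik(p,V);print(q)
if q is not None:
    ctrl.move_ptp(p,V);ctrl.hold(.2);st=sensors.read_state();img,d=optics.grab_frame("wrist");cv2.imwrite("pics/w1.png",img[:,:,::-1]);np.save("w1.npy",wcloud(st,d));print(st["t"])
E
```

```text
py [-0.00505004 -0.50500417  0.86310213] tcpg [444.49854716  82.37674618 138.77570121]
1 pick [-0.34  0.14  1.98  0.53  1.25  1.01] [ 1.   -0.01 -0.  ]
1 lift [-0.4  -0.02  1.87  0.49  1.52  1.1 ] [ 1.   -0.01 -0.  ]
1 place [-0.24  0.44  1.58 -0.58  1.16  1.78] [ 0.98 -0.2   0.  ]
1 preplace [-0.19  0.39  1.54 -0.55  1.27  1.76] [ 0.98 -0.2   0.  ]
-1 pick [-0.34  0.14  1.98  0.53  1.25 -2.13] [-1.    0.01  0.  ]
-1 lift [-0.4  -0.02  1.87  0.49  1.52 -2.04] [-1.    0.01  0.  ]
-1 place [-0.24  0.44  1.58 -0.58  1.16 -1.37] [-0.98  0.2   0.  ]
-1 preplace [-0.19  0.39  1.54 -0.55  1.27 -1.38] [-0.98  0.2   0.  ]
[-6.40662547e-01  3.55024759e-01  1.38799338e+00 -4.44089210e-16
  1.39857451e+00  2.50093011e+00]
2.6083
```

View w1.

View pics/w1.png

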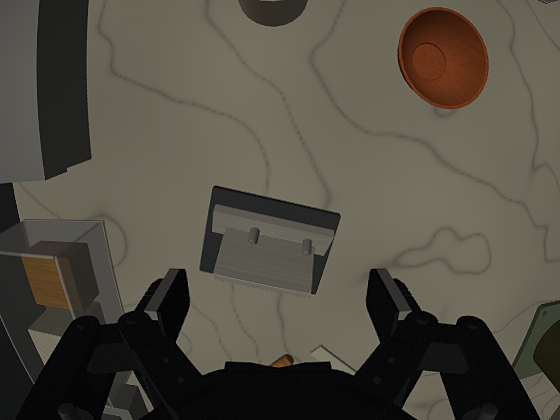

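The easel lies at about (200–340, 185–297). The ledge is the bright strip at (211–335, 205–250), the slab is below it, and the pins are at (254,236) and (307,246). Fitting the slab and ledge planes now.

Run:
```python
from h import *
X=np.load("w1.npy")[180:300,195:345];
P=X.reshape(-1,3);P=P[(P[:,2]>18)&(P[:,2]<110)]
c1,n1,x1,y1,Q1=report("slab",P,lambda n:.3<n[2]<.7 and n[1]<-.5)
c2,n2,x2,y2,Q2=report("ledge",P,lambda n:.75<n[2]<.95 and n[1]>.3)
# line of intersection
x=np.cross(n2,-n1);x/=np.linalg.norm(x);x*=np.sign(x[0])
A=np.vstack([n1,n2,x]);
o=np.linalg.solve(A,[n1@c1+6,n2@c2,x@c1])  # 6 out of slab, on ledge
print("x",x,"yaw",np.arctan2(x[1],x[0]),"n1.n2",n1@n2,"o",o)
up=n2;
for nm,Q in(("slab",Q1[(Q1-o)@up>8]),("ledge",Q2[(Q2-o)@n1>3])):
    s=(Q-o)@x;h=(Q-o)@(up if nm=="slab" else n1);print(nm,np.percentile(s,[0,.5,1,2,98,99,99.5,100]).round(1),"other",np.percentile(h,[0,1,99,100]).round(1))
# pins: above ledge, in front of slab
a=(P-o)@up;b=(P-o)@n1;m=(a>5)&(a<22)&(b>-3)&(b<15);S=(P[m]-o)@x
print("pins s hist",np.histogram(S,bins=np.arange(-80,80,5)))
print("pin tops",[(a[m][abs(S-k)<10].max(),np.median(S[abs(S-k)<10])) for k in S[[S.argmin(),S.argmax()]]])
```

```text
slab 4723 n [-0.197 -0.839  0.507] tilt 59.5 x [ 0.974 -0.228  0.   ] 
  s [-65.6 -50.8  48.5  63.4] t [-33.4 -32.6  28.3  29.4] rect [array([-1.1, -2. ]), array([ 62.8, 129. ]), np.float64(90.0)] 
  rectcentre [ 570.8 -237.    56.7] zrange 28.5 83.4
ledge 2099 n [0.107 0.447 0.888] tilt 27.4 x [-0.972  0.234  0.   ] 
  s [-63.2 -62.2  65.4  66.4] t [-25.6 -22.8  12.5  13.2] rect [array([ 1.7, -5.7]), array([129.6,  38.7]), np.float64(0.6)] 
  rectcentre [ 566.2 -255.8   33.3] zrange 22.6 43.3
x [ 0.97326324 -0.22968146 -0.00225506] yaw -0.23175098434393449 n1.n2 0.05462352563983348 o [ 567.13338369 -257.08398722   33.78443129]
slab [-51.  -50.4 -49.8 -48.7  46.6  47.6  48.1  49.1] other [ 8.   8.7 60.  61. ]
ledge [-65.9 -65.2 -64.6 -63.1  61.1  62.4  63.1  63.7] other [ 3.   3.2 17.  17.9]
pins s hist (array([ 0,  0,  0,  0,  0,  0, 11, 58, 49,  0,  0,  0,  0,  0,  0,  0,  0,
        0, 33, 67, 22,  0,  0,  0,  0,  0,  0,  0,  0,  0,  0]), array([-80, -75, -70, -65, -60, -55, -50, -45, -40, -35, -30, -25, -20,
       -15, -10,  -5,   0,   5,  10,  15,  20,  25,  30,  35,  40,  45,
        50,  55,  60,  65,  70,  75]))
pin tops [(np.float64(18.752187429314766), np.float64(-40.79653366604713)), (np.float64(18.814110366898166), np.float64(17.012746677276812))]
```

```bash
cat >> h.py <<'E'
yaw=-.2315;seat=np.array([566.2,-256.8,33.8])
ex=np.array([np.cos(yaw),np.sin(yaw),0]);_b=np.array([-np.sin(yaw),np.cos(yaw),0])
ey=.5*_b+[0,0,np.sqrt(.75)];ez=-np.sqrt(.75)*_b+[0,0,.5]
RP=Rt(-py,-pn);RE=Rt(-ey,ez)
tcpe=seat+ey*(130-G+6)
E
python3 - <<'E'
from h import *
ctrl.gripper_to(70,force=60)
ctrl.move_l(np.array(sensors.read_state()["eef_pos"])+[0,60,70],vel=250)
ctrl.move_ptp(tcpg+py*110,RP)
print(sensors.read_state()["t"],ctrl.move_l(tcpg,vel=120,threshold=8))
s=sensors.read_state();print(s["t"],s["eef_pos"]-tcpg,s["force"])
ctrl.gripper_to(0,force=60);s=sensors.read_state();print(s["t"],s["grip_width"],s["grasp_force"],s["force"])
for cam in("scene","top"):
    p,d=optics.grab_frame(cam);cv2.imwrite(f"pics/{cam}1.png",p[:,:,::-1])
E
```

```text
4.8667 False
5.9333 [ 0.70421873 -0.37581072  0.57277022] [0.55398405 0.02385463 0.33240347]
6.4917 10.880129867744163 58.86667549610138 [-0.61148352 -1.69227054  2.39957088]
```

View pics/scene1.png

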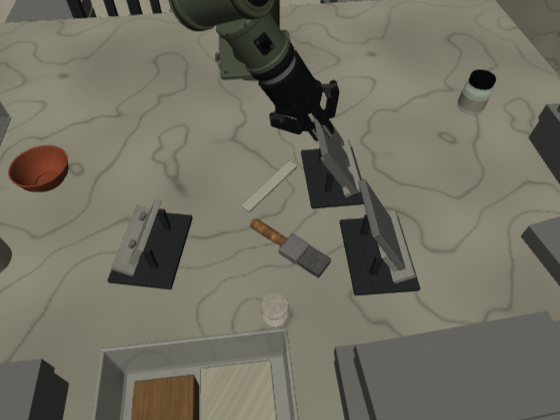

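The jaws hold the notched plate at its top middle (about (318,125)) and the spare is untouched. Next: lift, tilt, and check the plate in hand before lowering.

Run:
```python
from h import *
ctrl.move_l(tcpg+py*50,vel=100)
ctrl.move_l(tcpg+py*80+[0,0,60],vel=150)
pre=tcpe+ey*70+ez*4
ctrl.move_ptp(pre,RE);ctrl.hold(.3)
s=sensors.read_state();print(s["t"],s["grip_width"],s["grasp_force"],s["force"],s["eef_pos"]-pre)
o=s["eef_pos"]-s["eef_rot"]@np.array([0,0,-1])*0
R=s["eef_rot"]
ux,uy,uz=R[:,0],-R[:,2],R[:,1]; org=s["eef_pos"]-uy*(130-G+6)
for cam in("scene","top"):
    p,d=optics.grab_frame(cam);cv2.imwrite(f"pics/{cam}2.png",p[:,:,::-1]);X=cloud(cam,d).reshape(-1,3)-org
    a,b,c=X@ux,X@uy,X@uz
    m=(abs(a)<90)&(b>-25)&(b<145)&(abs(c)<22);A=np.c_[a,b,c][m]
    print(cam,len(A),"x",np.percentile(A[:,0],[.5,2,50,98,99.5]).round(1),"y",np.percentile(A[:,1],[.5,2,98,99.5]).round(1),"z",np.percentile(A[:,2],[1,10,50,90,99]).round(1))
    low=A[A[:,1]<60]
    g=np.histogram2d(low[:,0],low[:,1],bins=[np.arange(-75,80,5),np.arange(-10,35,5)])[0].astype(int).T;print(g)
    for sel,nm in((A[(A[:,2]<-3)],"under"),(A[(A[:,2]>3)&(A[:,1]>26)&(abs(A[:,0])<58)],"front")):
        if len(sel)>50:
            k=np.linalg.lstsq(np.c_[sel[:,:2],np.ones(len(sel))],sel[:,2],rcond=None)[0];print(nm,len(sel),"dz/dx,dz/dy,z0",k.round(3))
```

```text
9.3167 10.91707811685217 58.489558696746826 [-0.10805834  0.42403431 -2.60039056] [-0.3300207  -0.24906593  0.53000414]
scene 1775 x [-24.6 -17.   38.8  71.   71.3] y [-23.1 -12.2 141.3 143.5] z [-18.1 -12.2   2.7  12.   19.8]
[[ 0  0  0  0  0  0  0  0  0  0  0  0  0  0  0  2  0  2  3  4  1  3  2  8
   5  2  0  0  0  0]
 [ 0  0  1  0  2  0  0  0  0  0  1  0  0  0  1  1  0  0  0  0  0  0  0  0
   0  0  0  1  2  4]
 [ 0  0  0  0  1  0  0  0  0  1  0  1  1  1  0  2  0  0  0  0  0  0  0  0
   0  0  0  1  6  9]
 [ 0  0  0  0  0  0  0  0  0  0  0  1  0  1  0  1  0  0  0  0  0  0  0  0
   0  0  0  1  6  7]
 [ 0  0  0  0  0  0  0  0  0  1  0  0  0  1  0  1  1  0  0  0  0  0  0  0
   0  0  0  0  7  7]
 [ 0  0  0  0  0  0  0  0  0  0  0  2  0  1  1  0  1  0  0  0  0  0  0  0
   0  0  0  0  8  8]
 [ 0  0  0  0  0  0  0  0  0  0  1  0  1  0  1  0  1  0  0  0  0  0  0  0
   0  0  0  0  2  7]
 [ 0  0  0  0  0  0  0  0  0  1  1  0  1  1  1  0  1  0  0  0  0  0  0  0
   0  0  0  0  7 13]]
under 459 dz/dx,dz/dy,z0 [  0.12    0.06  -17.989]
front 467 dz/dx,dz/dy,z0 [-0.112  0.052  5.402]
top 1729 x [-70.7 -70.6 -26.9  67.3  69.3] y [ -1.5   3.3 139.4 143.9] z [-10.6  -3.5   5.2  11.1  18.4]
[[0 0 0 0 0 0 0 0 0 0 0 0 0 0 0 0 0 0 0 0 0 0 0 0 0 0 0 0 0 0]
 [1 1 0 2 0 0 0 0 0 1 1 2 0 1 0 2 0 0 0 0 0 2 1 0 0 0 0 0 0 0]
 [3 2 1 1 1 0 0 0 0 3 2 0 3 3 2 2 0 0 0 0 0 4 1 0 0 0 0 0 0 0]
 [4 0 0 2 1 0 0 0 0 3 2 3 1 1 3 1 0 0 0 0 0 3 0 0 0 0 0 0 0 0]
 [4 2 0 0 1 0 0 0 0 1 2 2 3 3 2 2 0 0 0 0 0 1 0 0 0 0 0 0 0 0]
 [3 1 0 1 0 0 0 0 0 3 2 1 2 2 2 2 1 0 0 0 0 0 0 0 0 0 0 0 0 0]
 [5 0 0 2 3 2 2 0 2 1 3 4 2 1 2 3 1 1 1 2 0 0 0 0 0 0 0 0 0 0]
 [5 2 0 0 2 1 3 3 3 2 2 1 3 2 1 2 2 4 2 2 0 0 0 0 0 0 0 0 0 0]]
under 190 dz/dx,dz/dy,z0 [ -0.065   0.013 -10.162]
front 800 dz/dx,dz/dy,z0 [0.025 0.036 3.852]
```

Run:
```python
import cv2,numpy as np
a=cv2.imread("pics/scene2.png")[120:300,60:260];b=cv2.imread("pics/top2.png")[90:270,300:500]
cv2.imwrite("pics/c2.png",np.hstack([cv2.resize(i,(400,360)) for i in(a,b)]))
```

```text
(no output)
```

View pics/c2.png

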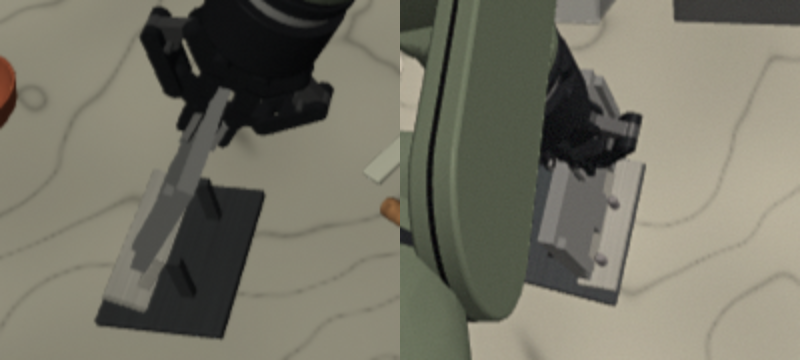

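The plate is held centred (edges ±70.7), its notches are in line with the pins, and its railed face is outward. Lowering it now.

Run:
```python
from h import *
off=ez*3
print(ctrl.move_l(tcpe+off+ey*25,vel=120,threshold=12))
hit=ctrl.move_l(tcpe+off-ey*5,vel=35,threshold=8)
s=sensors.read_state();d=s["eef_pos"]-tcpe
print(hit,s["t"],"ex,ey,ez",d@ex,d@ey,d@ez,s["force"].round(1),s["grip_width"])
p,dd=optics.grab_frame("scene");cv2.imwrite("pics/scene3.png",cv2.resize(p[120:300,60:260,::-1],(600,540)))
```

```text
False
True 10.5833 ex,ey,ez -0.3489995627219444 2.4278224115792058 2.7264878838417417 [-0.5  3.1  4. ] 11.034446807697801
```

View pics/scene3.png

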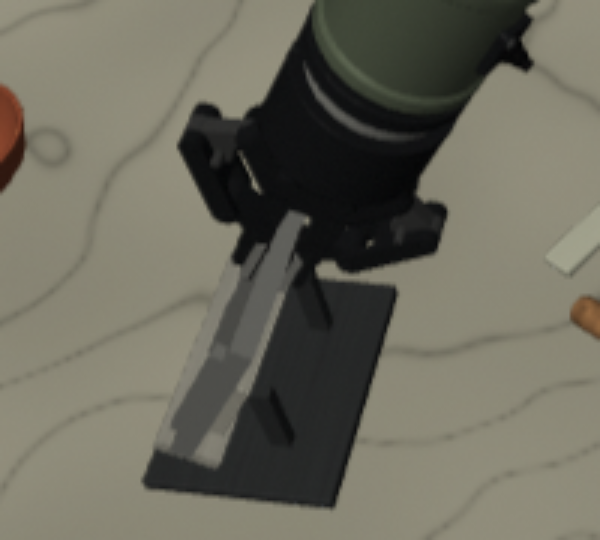

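Contact came 2 mm from nominal, so that's the ledge and not the pin tops (18 mm). The plate stands on the ledge in front of the slab. Releasing and backing off.

Run:
```python
from h import *
p0=np.array(sensors.read_state()["eef_pos"])
ctrl.move_l(p0-ez*3,vel=20,threshold=6)
ctrl.gripper_to(50);ctrl.hold(.3)
p0=np.array(sensors.read_state()["eef_pos"])
ctrl.move_l(p0+ey*90,vel=120)
ctrl.move_ptp([480,-300,280],Rt([0,0,-1],[-1,0,0]));ctrl.hold(.3)
s=sensors.read_state();img,d=optics.grab_frame("wrist");cv2.imwrite("pics/w4.png",img[:,:,::-1]);print(s["t"])
X=wcloud(s,d).reshape(-1,3)-seat;A=np.c_[X@ex,X@ey,X@ez]
m=(abs(A[:,0])<90)&(A[:,1]>25)&(A[:,1]<145)&(abs(A[:,2])<25);A=A[m]
f=A[(abs(A[:,0])<58)&(A[:,2]>0)]
print("plane",np.linalg.lstsq(np.c_[f[:,:2],np.ones(len(f))],f[:,2],rcond=None)[0],"y",np.percentile(A[:,1],[98,99.5]),"x",np.percentile(A[:,0],[.5,99.5]),"rail z",[np.median(A[(abs(A[:,0]-k)<3),2]) for k in(-66,66)])
for cam in("top","scene"):
    p,d=optics.grab_frame(cam);X=cloud(cam,d);old=cloud(cam,np.load(cam+"_d.npy"))
    a,b,c,e={"top":(164,115,226,206),"scene":(375,190,418,294)}[cam];print("spare change",np.percentile(np.abs(d-np.load(cam+"_d.npy"))[b:e,a:c],[50,95]))
```

```text
13.65
plane [-5.06020728e-04 -6.52401328e-03  6.10906490e+00] y [129.93196285 130.32773119] x [-70.75843633  67.99550346] rail z [np.float64(11.365683388682166), np.float64(11.416787520167894)]
spare change [1.25088501 3.70476685]
spare change [1.20141602 3.68363953]
```

View pics/w4.png

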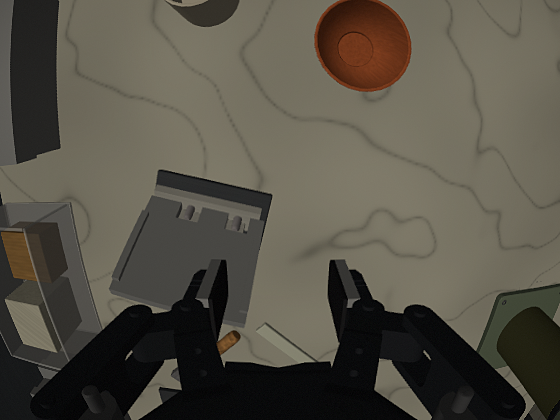

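The plate is seated: both pins sit inside the notches at (190,212) and (237,222), the rails are on top, the face is 6 mm from the seat plane and the top edge is at 130 mm. Handing in.

```bash
python3 -c "
from plant import ctrl
print(ctrl.finish_job())"
```

```text
the job is handed in; nothing more can be done
None
```

The notched plate is seated on the easel pins with its rails outward and let go, the spare is still in place, and the job was handed in shortly after 13.7 s; the hand-in returned no verdict.

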